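# Push the thermometer case into the free slot of the rack

## Robot

A 6-joint arm with a two-finger parallel gripper is mounted at the origin on the work surface. World frame = base frame: x ahead of the robot, y to its left, z up, the work surface at z = 0. Lengths are in m, angles in rad, forces in N, time in s.
With the tool pointing down it reaches from about 0.3 to 0.85 m from the base axis. Payload 5.4 kg.
Tool frame: the origin (TCP) lies midway between the tips of the shut fingers; the grasp point (between the pads) lies 19 mm behind it; z points along the fingers, y is the line along which they close (so a half turn about z gives the same grasp; the last joint's range is limited). The gripper opens to 85 mm and grips with 20 to 120 N. Pads are 22 mm wide; open, the fingers measure 114 mm over their backs; the gripper's body (76 mm by 85 mm) begins 54 mm behind the grasp point. The pads swing forward as they close: fully open they stand 13 mm farther back than shut.
Start: joints at [1.127, 0.158, 1.597, -0, 1.386, -0.21], TCP at [0.133, 0.559, 0.231] pointing down, gripper open.
Joint ranges: [-2.91, 2.91], [-0.94, 2.29], [0.18, 2.7], [-1.29, 4.43], [0.17, 2.64], [-3, 3]. Speed limits (rad/s): [2.57, 2.57, 3.14, 3.14, 3.14, 3.14].

## Interface

Orientations are given as [roll, pitch, yaw] about the fixed x, y, z axes, in that order (R = Rz(yaw) Ry(pitch) Rx(roll)).
In Python, from rig import ctrl gives the robot as it stands.
- The arm moves only by the tool drive_tool, never from a script. Its argument "steps" is a list of rows, each a list of 3 entries, a list of its own where there are three numbers: the shift along the tool's x, y, z scaled (see below), then the turn, a rotation vector about the tool's x, y, z scaled (see below), then the gripper's target within -1 to 1 (shut at 1, half-way at 0, fully open at -1). In form: [[[dx, dy, dz], [ax, ay, az], jaw], ...]. A call has 1 to 5 rows; each row is the pose to reach, as a shift and turn from the pose commanded when the call began, along the tool's axes at that moment; what a row does not reach only later rows make up. The controller multiplies each number of a shift by 0.2 m and each number of a turn by 90 degrees. A row lasts 1/10 s, in which the tool goes at most 50 mm and 8.59 degrees, less where a joint would pass 70% of its speed; a pose out of reach is approached as far as the arm can. A call with a number of a shift or a turn outside -1 to 1 is refused whole. A call with a gripper value outside its range is refused whole. The fingers move at their own pace and stop on an object; the grip force is fixed at half the most. Time passes only in rows, so rows that repeat a pose let the fingers close. It gives the time, the measured TCP pose, the force, the opening and the grip force at its end, in the units of the state.
- ctrl.sense(): the state, without advancing time (a new reading comes with each control period).
- ctrl.read_camera(name): name is "scene" or "top" or "wrist"; returns a dict with "color" (400x640x3 uint8, red, green, blue), "camera_matrix" (3x3 intrinsics, pixels), "k1" (the pictures are not rectified: a ray, as slopes to the right and down, at radius r is drawn at 1 + k1 r^2 times it, then the intrinsics apply), "pose" (4x4, takes a point from camera to world coordinates). Camera axes: x right, y up, looking along -z (the intrinsics and any distortion apply to the point x, -y, -z); pixel columns grow to the right and rows downward; lengths in m; the calibration is good to about 2 mm. A picture is of the moment at which its call begins. There is no depth.
- ctrl.job_done(): hands the job in; it is judged then, once.
The state is a dict: "t": time; "joint_positions": joint angles; "qvel": joint speeds; "joint_torque": joint torques, N m; "eef_pos": TCP position; "tcp_rot": TCP orientation; "wrist_force": force on the tool from outside, world axes, zero at the start; "torque": the same for the moment, N m; "gripper_width": finger opening in m; "grip_force": force on a finger pad.
Only numpy, scipy, OpenCV 4.12 (cv2) and the standard library are available. Lean on these libraries where they do the work, as an engineer would, in place of code of your own. Each camera call takes 0.05 s, during which the arm holds its last target. There are 200 camera calls.

## Task

Push the blue thermometer case across the table top with the fingers and, end first, through the gap between the two divider walls of the rack's only empty compartment until it is fully home against the back wall. Keep it flat on the table all the way: do not pinch it or pick it up, and push gently. Leave the mug and the three things already in the rack where they are.

Things in the scene. Friction and masses are not known exactly. Their poses are not given: they have to be found in the camera images.
- case: blue plastic thermometer case, a slim box lying on the table in front of the rack's mouths, up to 0.4 rad askew: 125 mm long (x), 36 wide (y), 24 high (z), vertical corners rounded to 6 mm; loose, 60 to 130 g. Ends alike, either may go in first. Origin: centre of its underside.
- rack: white plastic slot rack lying flat, fixed: 4 compartments 42 mm wide, 110 deep, open above and in front, between 5 walls 8 thick, 32 high, round-nosed; a back wall. No step: the case slides in at table height. Origin: table level, middle of the row of mouths; x into the compartments (roughly to the robot's left, +y), back wall face at x = 110 mm; y across them, centre lines at -75, -25, 25, 75
- liner: thin cork strip (104 x 40 mm, look only, no step) in the empty compartment. Origin: on that compartment's centre line at table height, 55 mm in from the mouth, 55 mm from the back wall; axes parallel to the rack's. With the case fully home, 15 mm of it sticks out of the mouth and its centre lies 7.5 mm from this origin, towards the mouth.
- bottle: small empty amber glass bottle with a white cap, 36 mm across and 90 mm long, lying in another compartment, wholly inside it; loose. Origin: under its middle, on the table.
- spoon: stainless steel spoon, 97 mm long, 24 mm wide at the bowl, 5 mm high, lying in another compartment, wholly inside it; loose. Origin: near its middle, on the table.
- pillbox: grey plastic pill box, 90 x 34 x 20 mm, lying in another compartment, wholly inside it; loose. Origin: centre of its underside.
- mug: cream ceramic mug standing on the table, 82 mm across and 92 mm high, with a handle at its own +y side reaching about 75 mm from its axis; loose. Origin: centre of its underside.
Things that resemble listed ones, but are neither listed nor needed, are in the scene too. Of the things that look like the case, take the one that is farthest from the robot's base at the start.

How it is judged:
At the end, for the whole second after the job is handed in: The case lies flat on the table inside the empty compartment, end first, within 6 mm of the back wall and lengthwise between the dividers (within 0.1 rad), at rest; the mug, bottle, spoon and pill box are within 15 mm of where they were (x of case in the frame of liner between -0.0135 and -0.005 m and y of case in the frame of liner between -0.006 and 0.006 m and angle between the x axis of case and the x axis of rack, either way round below 0.1 rad and height (world z) of case below 0.004 m and angle between case's own z axis and vertical below 0.06 rad and linear speed of case below 0.01 m/s and distance of each of mug, bottle, spoon, pillbox from where it was at the start of the episode below 0.015 m); the robot touches nothing.
It fails at once if the case is lifted off the table (underside centre over 10 mm up) or tipped more than 0.3 rad (height (world z) of case above 0.01 m or angle between case's own z axis and vertical above 0.3 rad).
It fails at once if the fingers pinch or ram the case (over 30 N) (contact force between the fingers and case above 30 N).
It fails at once if the mug is knocked (moved over 15 mm or tipped) (distance of mug from where it was at the start of the episode above 0.015 m or angle between mug's own z axis and vertical above 0.2 rad).
It fails at once if the bottle, spoon or pill box in the rack is moved over 15 mm (distance of any of bottle, spoon, pillbox from where it was at the start of the episode above 0.015 m).
It also fails if it takes over 67 s, if anything falls off the work surface, if the arm or the gripper's body presses on something with over 40 N, if the wrist force passes 120 N, or if a joint passes its speed limit or range.

## Working session

There is one attempt and no reset: what is moved stays moved. The work goes in short steps, Python scripts to look and compute and a tool call to move; the robot and the scene stay as the last step left them, time stands still between calls to the robot, and variables do not carry over. Pictures are saved under pics/ and viewed, at most 11 in all, crops included, and the job is handed in when it is done.

Besides the shell and the picture viewer there is one more tool, called after "Call:" as a command line: name --argument value ..., lists and objects as JSON in quotes. drive_tool: Moves the arm, as the interface text tells. Shifts and turns lie within -1 to 1; 1 stands for 0.2 m of shift or 90 degrees of turn. Its arguments: {"type":"object","properties":{"steps":{"type":"array"}},"required":["steps"]}

```bash
mkdir -p pics; cat > h.py <<'E'
import numpy as np, cv2
from rig import ctrl
def ray(c,u,v):
    K=c["camera_matrix"];k=c["k1"]
    d=np.array([(u-K[0,2])/K[0,0],(v-K[1,2])/K[1,1]]);s=d.copy()
    for _ in range(20): s=d/(1+k*(s@s))
    P=np.array(c["pose"]);return P[:3,3],P[:3,:3]@np.array([s[0],-s[1],-1])
def onz(c,u,v,z):
    o,d=ray(c,u,v);return o+d*(z-o[2])/d[2]
def pix(c,p):
    P=np.array(c["pose"]);q=P[:3,:3].T@(np.array(p)-P[:3,3]);s=np.array([q[0],-q[1]])/-q[2]
    s=s*(1+c["k1"]*(s@s));K=c["camera_matrix"];return s*[K[0,0],K[1,1]]+[K[0,2],K[1,2]]
def save(n,im): cv2.imwrite("pics/"+n,cv2.cvtColor(im,cv2.COLOR_RGB2BGR))
E
python3 - <<'E'
from h import *
import pickle
print(ctrl.sense())
cs={n:ctrl.read_camera(n) for n in("top","scene")}
pickle.dump(cs,open("c0.pkl","wb"))
for n,c in cs.items():
    save(n+"0.png",c["color"]);print(n,np.round(c["pose"],3).tolist(),c["k1"],c["camera_matrix"][0,0])
E
```

```text
{'t': 0.0, 'joint_positions': array([ 1.12689182e+00,  1.59058084e-01,  1.59823613e+00,  3.01397221e-05,
        1.38620581e+00, -2.10133900e-01]), 'qvel': array([ 0.00024964,  0.00036004, -0.00174578, -0.00033727,  0.00095967,
       -0.000433  ]), 'joint_torque': array([ 3.49772481e-04, -3.95989394e+01, -3.31437635e+01, -1.69972323e-04,
        8.16834538e-03, -1.33125971e-05]), 'eef_pos': array([0.13296362, 0.5587974 , 0.23030988]), 'tcp_rot': array([-3.13973341e+00, -4.26826212e-04,  2.90781609e+00]), 'wrist_force': array([ 0.04414885, -0.33498377, -1.12478567]), 'torque': array([ 0.04540915, -0.01461311, -0.02209181]), 'grip_force': 0.0, 'gripper_width': 0.08532181131795327}
top [[-0.064, 0.976, -0.209, 0.311], [-0.998, -0.063, 0.011, -0.177], [-0.002, 0.21, 0.978, 0.805], [0.0, 0.0, 0.0, 1.0]] 0.02442371222189134 390.9234748139986
scene [[-0.077, -0.857, 0.509, 0.86], [0.997, -0.068, 0.037, -0.145], [0.003, 0.51, 0.86, 0.684], [0.0, 0.0, 0.0, 1.0]] -0.0018810393513613057 383.41680644229007
```

View pics/top0.png

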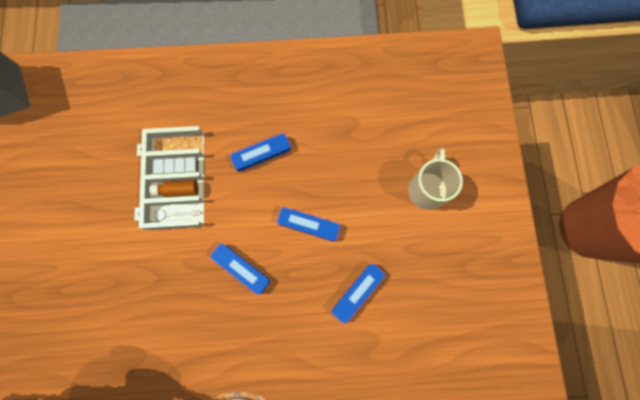

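View pics/scene0.png

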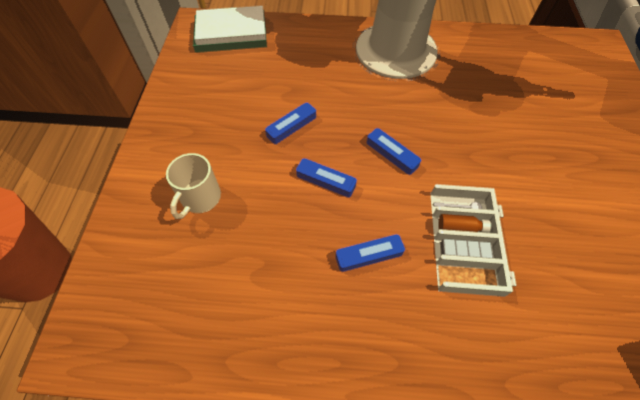

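The top view shows four blue boxes at (261,152), (310,224), (240,268) and (358,293), and the rack at (170,178) with the cork (empty) compartment at (178,144). The mug is at (437,182). The scene view agrees, with the cork at (468,275) and the nearest box at (370,252). I'll measure base distances and crop to confirm.

```bash
cat >> h.py <<'E'
def blues(c,z=0.024,amin=300):
    h=cv2.cvtColor(c["color"],cv2.COLOR_RGB2HSV)
    m=cv2.inRange(h,(105,120,60),(125,255,255))
    m=cv2.morphologyEx(m,cv2.MORPH_CLOSE,np.ones((9,9)))
    out=[]
    for k in cv2.findContours(m,0,1)[0]:
        if cv2.contourArea(k)<amin: continue
        p=np.array([onz(c,*q[0],z)[:2] for q in k],np.float32)
        (x,y),(w,l),a=cv2.minAreaRect(p*1000)
        if w>l: a-=0
        b=cv2.boxPoints(((x,y),(w,l),a));e=[b[1]-b[0],b[2]-b[1]];e=max(e,key=np.linalg.norm)
        out.append((k.mean((0,1)).round(),x,y,max(w,l),min(w,l),np.degrees(np.arctan2(e[1],e[0]))%180))
    return out
E
python3 - <<'E'
from h import *
import pickle
cs=pickle.load(open("c0.pkl","rb"))
for n,c in cs.items():
    print(n)
    for r in blues(c): print(r[0],np.round(r[1:],1),"dist",round(np.hypot(r[1],r[2])))
t,s=cs["top"],cs["scene"]
a=cv2.resize(t["color"][110:240,120:310],None,fx=4,fy=4,interpolation=3)
b=cv2.resize(s["color"][170:310,320:530],None,fx=3.5,fy=3.5,interpolation=3)
save("cropt.png",a);save("crops.png",b)
E
```

```text
top
[358. 293.] [ 285.  -249.5  122.6   35.2  135.4] dist 379
[240. 269.] [345.9 -21.1 124.3  35.3  49.5] dist 347
[308. 224.] [ 425.4 -160.5  122.2   34.9   68.8] dist 455
[260. 152.] [583.2 -69.7 122.6  39.9 109.9] dist 587
[576.   9.] [ 864.7 -790.8  270.3   58.1   85.4] dist 1172
scene
[370. 251.] [586.9 -66.8 124.4  36.7 109.7] dist 591
[327. 175.] [ 426.5 -158.   123.4   37.2   68.5] dist 455
[395. 149.] [347.8 -16.2 126.4  38.6  48. ] dist 348
[291. 122.] [ 289.  -243.4  124.    46.5  135.3] dist 378
```

View pics/cropt.png

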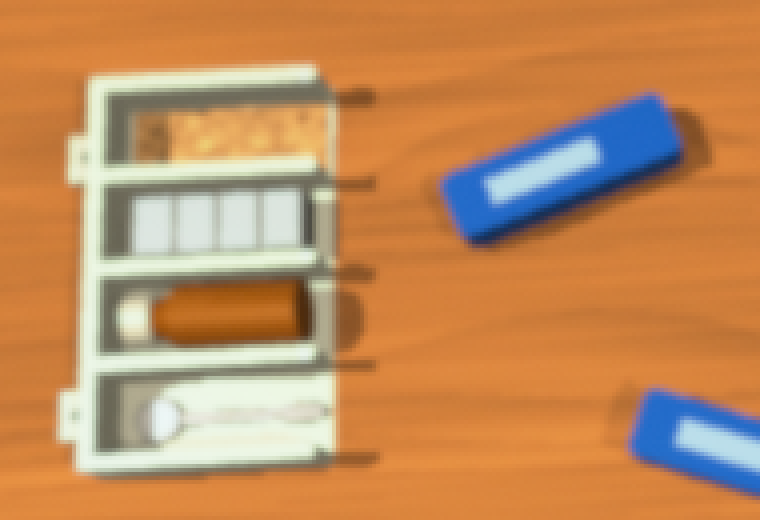

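View pics/crops.png

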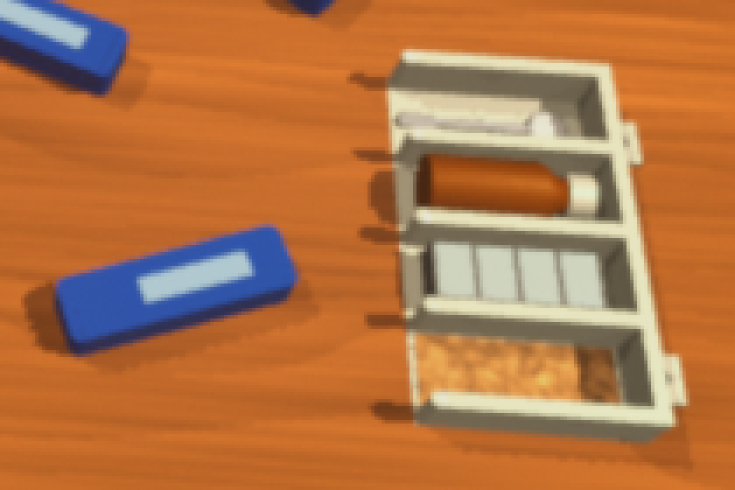

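The crops confirm it: the box at (261,152) in the top view is the case, 587 mm from the base against 455, 379 and 347 for the others. The cork compartment is the empty one. Next is the rack pose from the wall tips.

```bash
python3 - <<'E'
from h import *
import pickle
cs=pickle.load(open("c0.pkl","rb"))
t={n:[onz(cs[n],ox+u/f,oy+v/f,.032)[:2]*1000 for u,v in P] for n,f,ox,oy,P in[
("top",4,120,110,[(318,73),(318,164),(318,257),(318,351),(322,462),(95,80),(80,465)]),
("scene",3.5,320,170,[(432,401),(424,302),(417,215),(408,140),(404,57),(668,420),(607,68)])]}
for n,p in t.items():
    p=np.array(p);print(n,p.round(1).tolist())
    x=np.polyfit([0,1,2,3,4],p[:5],1);d=x[0];print("pitch",np.hypot(*d).round(1),"rack x angle",np.degrees(np.arctan2(-d[0],d[1])).round(1), np.degrees(np.arctan2(d[1],d[0])).round(1),"mouth empty centre",(x[1]+d/2).round(1))
w=ctrl.read_camera("wrist");save("w0.png",w["color"]);print(np.round(w["pose"],3).tolist(),w["camera_matrix"][0,0])
E
```

```text
top [[640.6, 55.0], [590.4, 55.1], [540.4, 55.2], [491.2, 55.2], [434.5, 53.2], [643.8, 170.8], [440.8, 172.4]]
pitch 51.2 rack x angle 90.4 -179.6 mouth empty centre [616.1  55.3]
scene [[642.6, 59.6], [590.6, 60.2], [541.3, 60.8], [496.0, 59.7], [442.1, 61.8], [643.1, 174.6], [440.3, 176.4]]
pitch 49.6 rack x angle 89.6 179.6 mouth empty centre [616.8  59.9]
[[0.231, -0.936, -0.266, 0.067], [0.973, 0.222, 0.066, 0.575], [-0.002, -0.274, 0.962, 0.372], [0.0, 0.0, 0.0, 1.0]] 325.1414449962089
```

Call:
drive_tool --steps '[[[-0.13,-0.13,0],[0,0,-0.075],0],[[-0.27,-0.26,0],[0,0,-0.15],0],[[-0.4,-0.4,0],[0,0,-0.15],0],[[-0.53,-0.52,0],[0,0,-0.15],0],[[-0.66,-0.65,0],[0,0,-0.15],0]]'

```text
t: 0.65
eef_pos: [0.2319, 0.401, 0.231]
tcp_rot: [-3.141, -0.0, -3.139]
wrist_force: [1.2, 0.4, -0.3]
gripper_width: 0.0428
grip_force: 0.0
```

Call:
drive_tool --steps '[[[-0.1,-0.16,0],[0,0,0],0],[[-0.2,-0.32,0],[0,0,0],0],[[-0.3,-0.48,0],[0,0,0],0],[[-0.4,-0.64,0],[0,0,0],0],[[-0.49,-0.785,0],[0,0,0],0]]'

```text
t: 1.15
eef_pos: [0.3303, 0.2439, 0.2311]
tcp_rot: [-3.141, 0.0, -3.14]
wrist_force: [0.3, 0.4, 0.0]
gripper_width: 0.0427
grip_force: 0.0
```

Call:
drive_tool --steps '[[[-0.1,-0.16,0],[0,0,0],0],[[-0.2,-0.32,0],[0,0,0],0],[[-0.3,-0.48,0],[0,0,0],0],[[-0.4,-0.64,0],[0,0,0],0],[[-0.49,-0.785,0],[0,0,0],0]]'

```text
t: 1.65
eef_pos: [0.4286, 0.087, 0.2311]
tcp_rot: [-3.142, -0.0, -3.14]
wrist_force: [1.2, 0.5, -0.3]
gripper_width: 0.0427
grip_force: 0.0
```

Call:
drive_tool --steps '[[[-0.1,-0.16,0],[0,0,0],0],[[-0.2,-0.32,0],[0,0,0],0],[[-0.3,-0.48,0],[0,0,0],0],[[-0.4,-0.64,0],[0,0,0],0],[[-0.455,-0.775,0],[0,0,0],0]]'

```text
t: 2.15
eef_pos: [0.5202, -0.068, 0.2309]
tcp_rot: [3.142, -0.0, -3.141]
wrist_force: [-0.4, 0.2, 0.9]
gripper_width: 0.0427
grip_force: 0.0
```

```bash
python3 - <<'E'
from h import *
w=ctrl.read_camera("wrist");save("w1.png",w["color"]);print(np.round(w["pose"],3).tolist())
for r in blues(w): print(r[0],np.round(r[1:],1))
E
```

```text
[[-0.001, -0.962, -0.274, 0.452], [1.0, -0.001, 0.0, -0.068], [-0.001, -0.274, 0.962, 0.373], [0.0, 0.0, 0.0, 1.0]]
[324. 225.] [583.5 -70.3 122.5  41.3 109.9]
[235.  81.] [ 427.3 -160.4  124.7   34.7   69.1]
[389.  19.] [361.8  -4.9  79.7  41.4  49.6]
```

View pics/w1.png

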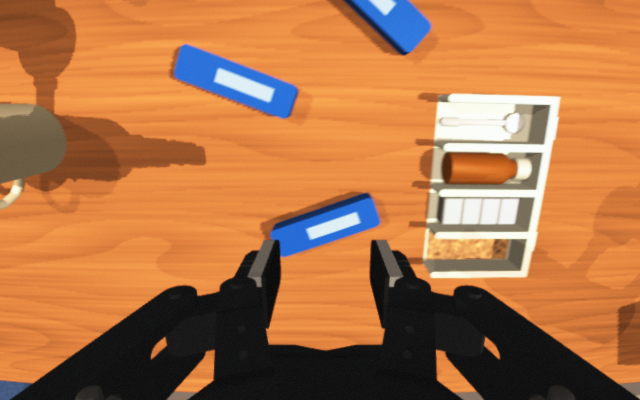

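The wrist view shows the case at (324,225), between and ahead of the fingers, with the cork compartment at (470,248). The measured pose matches the earlier one. Now I'll descend beside the case.

Call:
drive_tool --steps '[[[0,0,0.2],[0,0,0],0],[[0,0,0.4],[0,0,0],0],[[0,0,0.6],[0,0,0],0],[[0,0,0.8],[0,0,0],0],[[0,0,0.95],[0,0,0],0]]'

```text
t: 2.7
eef_pos: [0.5176, -0.0654, 0.0385]
tcp_rot: [3.14, -0.003, -3.14]
wrist_force: [-0.0, -0.1, -0.4]
gripper_width: 0.0427
grip_force: 0.0
```

Call:
drive_tool --steps '[[[0,0,0.05],[0,0,0],0],[[0,0,0.1],[0,0,0],0],[[0,0,0.15],[0,0,0],0],[[0,0,0.175],[0,0,0],0],[[0,0,0.175],[0,0,0],0]]'

```text
t: 3.2
eef_pos: [0.5195, -0.0662, 0.0064]
tcp_rot: [-3.142, 0.0, -3.14]
wrist_force: [-0.5, 0.1, -0.5]
gripper_width: 0.0427
grip_force: 0.0
```

```bash
python3 - <<'E'
from h import *
w=ctrl.read_camera("wrist");save("w2.png",w["color"])
t=ctrl.read_camera("top");save("t2.png",t["color"]);print(ctrl.sense()["eef_pos"])
w1=cv2.imread("pics/w1.png")
c=dict(w);c["pose"]=w["pose"]
save("w2s.png",np.vstack([w["color"][100:,:],cv2.resize(t["color"][90:240,100:340],(640,400))[:280]]))
E
```

```text
[ 0.52004204 -0.0664131   0.0070718 ]
```

View pics/w2s.png

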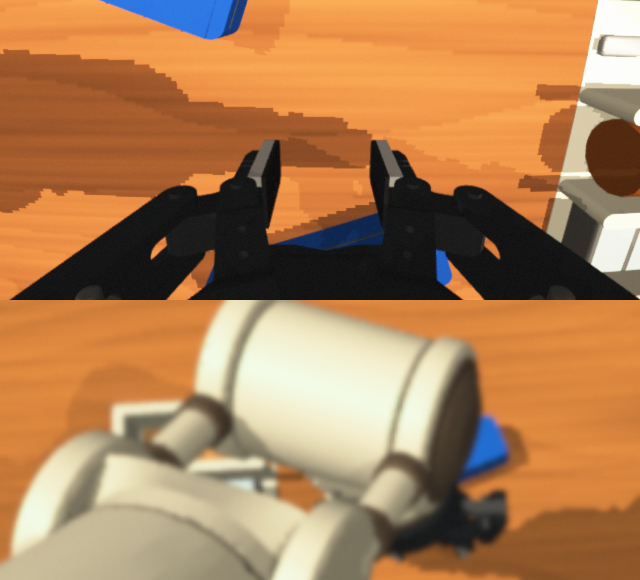

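The fingers are down on the near side of the case and clear of it. I'll push gently towards +x so it squares up against them.

Call:
drive_tool --steps '[[[-0.025,0,0.01],[0,0,0],0],[[-0.05,0,0.01],[0,0,0],0],[[-0.075,0,0.01],[0,0,0],0],[[-0.1,0,0.01],[0,0,0],0],[[-0.125,0,0.01],[0,0,0],0]]'

```text
t: 3.8
eef_pos: [0.545, -0.0662, 0.0044]
tcp_rot: [-3.141, 0.0, -3.14]
wrist_force: [-0.7, -0.5, 0.4]
gripper_width: 0.0427
grip_force: 0.0
```

Call:
drive_tool --steps '[[[-0.025,0,0],[0,0,0],0],[[-0.05,0,0],[0,0,0],0],[[-0.075,0,0],[0,0,0],0],[[-0.1,0,0],[0,0,0],0],[[-0.125,0,0],[0,0,0],0]]'

```text
t: 4.3
eef_pos: [0.5698, -0.0661, 0.0043]
tcp_rot: [-3.142, -0.0, -3.14]
wrist_force: [-0.1, -0.1, -0.0]
gripper_width: 0.0428
grip_force: 0.1
```

```bash
python3 - <<'E'
from h import *
s=ctrl.read_camera("scene");save("s3.png",s["color"])
for r in blues(s): print(r[0],np.round(r[1:],1))
print(ctrl.sense()["eef_pos"])
E
```

```text
[367. 260.] [605.8 -71.1 123.7  40.2  98.6]
[327. 176.] [ 430.1 -159.4  125.    43.8   69.2]
[291. 122.] [ 289.  -243.7  123.5   48.1  135.4]
[ 0.57058609 -0.0662458   0.00451407]
```

Call:
drive_tool --steps '[[[0.03,0,0],[0,0,0],0],[[0.04,0.05,0],[0,0,0],0],[[0.04,0.1,0],[0,0,0],0],[[0.02,0.11,0],[0,0,0],0],[[0,0.11,0],[0,0,0],0]]'

```text
t: 4.85
eef_pos: [0.5696, -0.0433, 0.0044]
tcp_rot: [-3.142, 0.0, -3.139]
wrist_force: [0.3, 0.3, 0.8]
gripper_width: 0.0427
grip_force: 0.1
```

Call:
drive_tool --steps '[[[-0.015,0,0],[0,0,0],0],[[-0.03,0,0],[0,0,0],0],[[-0.045,0,0],[0,0,0],0],[[-0.06,0,0],[0,0,0],0],[[-0.07,0,0],[0,0,0],0]]'

```text
t: 5.35
eef_pos: [0.5836, -0.0442, 0.0043]
tcp_rot: [-3.142, -0.0, -3.14]
wrist_force: [-0.4, -0.3, -0.4]
gripper_width: 0.0429
grip_force: 0.3
```

```bash
python3 - <<'E'
from h import *
s=ctrl.read_camera("scene");save("s4.png",s["color"])
for r in blues(s): print(r[0],np.round(r[1:],1))
print(ctrl.sense()["eef_pos"])
save("s4c.png",cv2.resize(s["color"][130:310,300:530],None,fx=3.3,fy=3.3,interpolation=3))
E
```

```text
[366. 265.] [613.8 -73.9 122.4  37.7  90. ]
[327. 176.] [ 427.3 -157.7  125.5   41.7   66.4]
[291. 122.] [ 290.3 -245.   126.5   48.1  135.2]
[ 0.58382003 -0.04425811  0.00434044]
```

View pics/s4c.png

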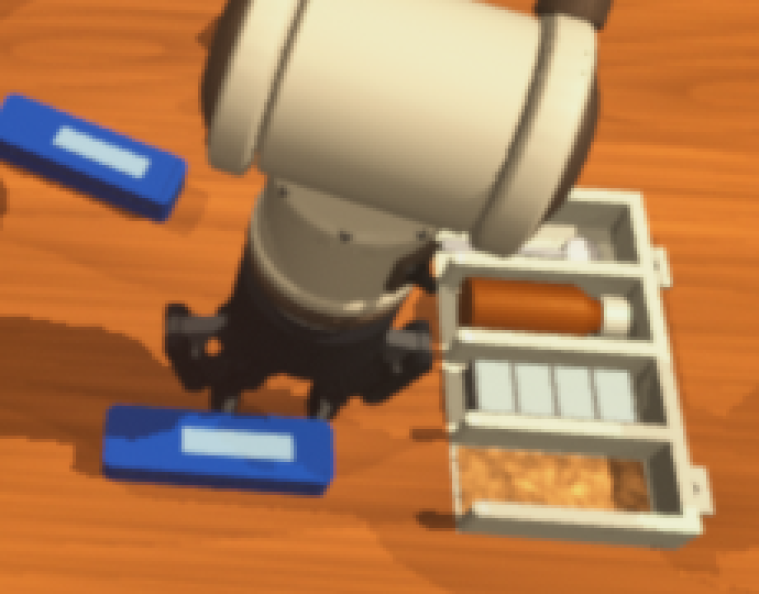

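The case now lies square at about 90° in front of the cork compartment, roughly 3 mm short sideways. I'll nudge it 3 mm, back off, lift, and turn the tool for the end push.

Call:
drive_tool --steps '[[[-0.01,0,0],[0,0,0],0],[[-0.015,0,0],[0,0,0],0],[[-0.015,0,0],[0,0,0],0],[[0.05,0,0],[0,0,0],0],[[0.15,0,0],[0,0,0],0]]'

```text
t: 5.9
eef_pos: [0.5541, -0.0444, 0.0047]
tcp_rot: [-3.141, 0.002, -3.14]
wrist_force: [-0.9, -0.6, -0.6]
gripper_width: 0.0426
grip_force: 0.0
```

Call:
drive_tool --steps '[[[0,0,-0.2],[0,0,0],0],[[0,0,-0.4],[0,0,0],0],[[0,0,-0.6],[0,0,0],0],[[0,0,-0.8],[0,0,0],0],[[0,0,-1],[0,0,0],0]]'

```text
t: 6.4
eef_pos: [0.5531, -0.0441, 0.2061]
tcp_rot: [-3.141, 0.001, -3.14]
wrist_force: [1.0, -0.5, 0.2]
gripper_width: 0.0429
grip_force: 0.0
```

```bash
python3 - <<'E'
from h import *
import time
for n in("wrist","scene","top"):
    c=ctrl.read_camera(n);save("5%s.png"%n,c["color"]);
    print(n,[np.round(r[1:],1).tolist() for r in blues(c) if r[1]>550])
    # wall 1/2 tops: whiteness profile along world x at z=.032 for several y
    for y in(.08,.1,.12,.14):
        xs=np.arange(.57,.66,.0005)
        uv=np.array([pix(c,(x,y,.032)) for x in xs],np.float32)
        g=cv2.remap(c["color"],uv[:,0].copy(),uv[:,1].copy(),1).reshape(-1,3)
        m=g[:,2]>150
        e=np.flatnonzero(np.diff(m.astype(int)));print("  ",y,(xs[e]*1000).round(1))
print(ctrl.sense()["eef_pos"])
E
```

```text
wrist [[613.2, -75.1, 124.4, 42.0, 89.4]]
   0.08 [579.5 587.  597.  637.5 646.5]
   0.1 [579.5 587.5 597.5 638.  646.5]
   0.12 [580.  587.5 597.5 638.  646.5]
   0.14 [580.  587.5 597.  638.  647. ]
scene [[616.5, -74.0, 122.7, 35.9, 89.6]]
   0.08 [594.5 636.5 644. ]
   0.1 [594.5 636.5 644. ]
   0.12 [595.  636.5 644. ]
   0.14 [595.  637.  644.5]
top [[613.6, -76.3, 122.6, 39.7, 89.4], [863.2, -790.9, 265.1, 60.6, 85.3]]
   0.08 [579.5 586.5 597.5 637.  643.5]
   0.1 [580.  586.5 597.5 637.  646. ]
   0.12 [580.  586.5 597.5]
   0.14 []
[ 0.55556149 -0.0447504   0.20822085]
```

View pics/5wrist.png

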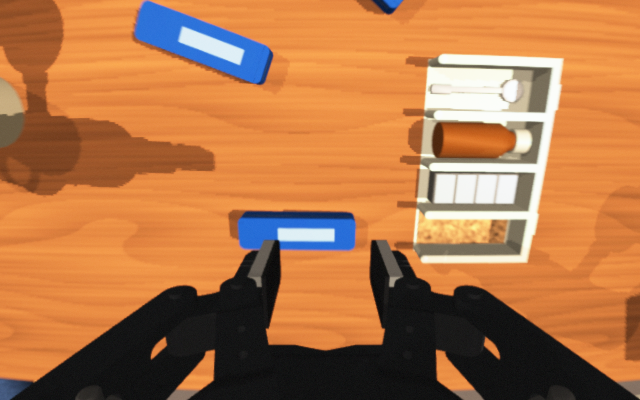

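The case at (297,230) is lined up with the cork compartment at (463,232) to within about 1 mm, at roughly 89.5°. I'll shut the fingers, turn the tool 90° and move behind the rear end.

Call:
drive_tool --steps '[[[-0.06,-0.12,0],[0,0,0.09],1],[[-0.12,-0.24,0],[0,0,0.18],1],[[-0.18,-0.37,0],[0,0,0.27],1],[[-0.24,-0.5,0],[0,0,0.36],1],[[-0.305,-0.615,0],[0,0,0.45],1]]'

```text
t: 7.05
eef_pos: [0.6141, -0.1679, 0.2022]
tcp_rot: [-3.141, -0.003, 2.43]
wrist_force: [0.6, -0.3, 0.4]
gripper_width: 0.0001
grip_force: 0.0
```

Call:
drive_tool --steps '[[[0,0,0],[0,0,0.09],1],[[0,0,0],[0,0,0.18],1],[[0,0,0],[0,0,0.27],1],[[0,0,0],[0,0,0.36],1],[[0,0,0],[0,0,0.45],1]]'

```text
t: 7.55
eef_pos: [0.6137, -0.1666, 0.2021]
tcp_rot: [-3.139, -0.002, 1.724]
wrist_force: [0.9, 0.4, 0.6]
gripper_width: -0.0
grip_force: 0.0
```

Call:
drive_tool --steps '[[[0,0,0],[0,0,0.05],1],[[0,0,0],[0,0,0.1],1],[[0,0,0],[0,0,0.1],1],[[0,0,0],[0,0,0.1],1]]'

```text
t: 7.95
eef_pos: [0.614, -0.1668, 0.203]
tcp_rot: [-3.14, -0.001, 1.574]
wrist_force: [0.9, 0.4, -0.7]
gripper_width: -0.0003
grip_force: 0.0
```

Call:
drive_tool --steps '[[[0,0.012,0.2],[0,0,0],1],[[0,0.012,0.4],[0,0,0],1],[[0,0.012,0.6],[0,0,0],1],[[0,0.012,0.8],[0,0,0],1],[[0,0.012,0.9],[0,0,0],1]]'

```text
t: 8.45
eef_pos: [0.6139, -0.1656, 0.0193]
tcp_rot: [-3.135, -0.003, 1.574]
wrist_force: [0.0, 0.1, 0.5]
gripper_width: -0.0001
grip_force: 0.0
```

Call:
drive_tool --steps '[[[0,0,0.03],[0,0,0],1],[[0,0,0.06],[0,0,0],1],[[0,0,0.06],[0,0,0],1]]'

```text
t: 8.75
eef_pos: [0.6175, -0.1673, 0.0129]
tcp_rot: [3.141, 0.0, 1.573]
wrist_force: [-0.7, -0.1, -0.0]
gripper_width: 0.0
grip_force: 0.0
```

Call:
drive_tool --steps '[[[0.04,0,0.015],[0,0,0],1],[[0.065,0,0.015],[0,0,0],1],[[0.09,0,0.015],[0,0,0],1],[[0.115,0,0.015],[0,0,0],1],[[0.14,0,0.015],[0,0,0],1]]'

```text
t: 9.25
eef_pos: [0.6173, -0.1388, 0.0099]
tcp_rot: [3.141, 0.001, 1.573]
wrist_force: [-0.1, -1.4, 1.1]
gripper_width: 0.0
grip_force: 0.5
```

Call:
drive_tool --steps '[[[0.03,0,0],[0,0,0],1],[[0.06,0,0],[0,0,0],1],[[0.09,0,0],[0,0,0],1],[[0.12,0,0],[0,0,0],1],[[0.15,0,0],[0,0,0],1]]'

```text
t: 9.75
eef_pos: [0.6168, -0.1085, 0.0093]
tcp_rot: [-3.141, -0.0, 1.573]
wrist_force: [-0.6, -0.9, 0.8]
gripper_width: -0.0001
grip_force: 0.5
```

```bash
cat > m.py <<'E'
from h import *
for n in("scene","top"):
    c=ctrl.read_camera(n);save("%s_%.2f.png"%(n,ctrl.sense()["t"]),c["color"])
    print(n,[np.round(r[1:],1).tolist() for r in blues(c) if 550<r[1]<700])
s=ctrl.sense();print(s["t"],s["eef_pos"],s["wrist_force"])
E
python3 m.py
```

```text
scene [[615.6, -32.4, 117.9, 37.4, 90.0]]
top []
9.85 [ 0.61660147 -0.10783157  0.00904152] [ 0.43927596 -0.12536317 -0.21008567]
```

Call:
drive_tool --steps '[[[0.025,0,0],[0,0,0],1],[[0.05,0,0],[0,0,0],1],[[0.075,0,0],[0,0,0],1],[[0.1,0,0],[0,0,0],1],[[0.11,0,0],[0,0,0],1]]'

```text
t: 10.35
eef_pos: [0.6167, -0.0863, 0.0092]
tcp_rot: [-3.141, -0.0, 1.573]
wrist_force: [-0.9, -0.5, 0.2]
gripper_width: -0.0003
grip_force: 0.2
```

```bash
python3 m.py; python3 - <<'E'
import cv2,glob
f=sorted(glob.glob("pics/scene_1*.png"))[-1]
cv2.imwrite("pics/c6.png",cv2.resize(cv2.imread(f)[200:310,350:530],None,fx=4,fy=4,interpolation=3))
E
```

```text
scene [[616.8, -9.5, 117.4, 39.9, 89.9]]
top []
10.45 [ 0.616768   -0.08655747  0.00927892] [ 0.14845992  0.57040807 -1.13268196]
```

View pics/c6.png

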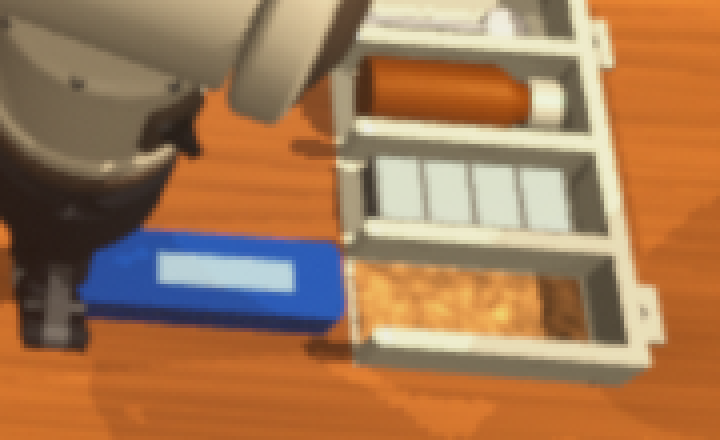

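The case front at (340,290) in the crop sits at the mouth, between the two noses of the cork compartment. I'll enter slowly and watch the force.

Call:
drive_tool --steps '[[[0.015,0,0],[0,0,0],1],[[0.03,0,0],[0,0,0],1],[[0.045,0,0],[0,0,0],1],[[0.06,0,0],[0,0,0],1]]'

```text
t: 10.85
eef_pos: [0.6169, -0.0749, 0.0094]
tcp_rot: [3.141, 0.0, 1.573]
wrist_force: [-0.8, -1.3, 0.0]
gripper_width: -0.0003
grip_force: 0.3
```

Call:
drive_tool --steps '[[[0.015,0,0],[0,0,0],1],[[0.03,0,0],[0,0,0],1],[[0.045,0,0],[0,0,0],1],[[0.06,0,0],[0,0,0],1]]'

```text
t: 11.25
eef_pos: [0.6168, -0.0628, 0.0094]
tcp_rot: [3.141, 0.0, 1.573]
wrist_force: [-0.2, -1.8, 0.9]
gripper_width: 0.0001
grip_force: 0.4
```

```bash
python3 m.py
```

```text
scene [[617.1, 15.3, 114.1, 40.4, 90.7]]
top []
11.35 [ 0.61671795 -0.06245298  0.00926787] [-0.93449033  0.23206839  0.11655492]
```

Call:
drive_tool --steps '[[[0.02,0,0],[0,0,0],1],[[0.04,0,0],[0,0,0],1],[[0.06,0,0],[0,0,0],1],[[0.08,0,0],[0,0,0],1],[[0.1,0,0],[0,0,0],1]]'

```text
t: 11.85
eef_pos: [0.6167, -0.0426, 0.0093]
tcp_rot: [-3.142, -0.0, 1.573]
wrist_force: [0.4, -1.0, 0.5]
gripper_width: -0.0002
grip_force: 0.3
```

Call:
drive_tool --steps '[[[0.025,0,0],[0,0,0],1],[[0.05,0,0],[0,0,0],1],[[0.075,0,0],[0,0,0],1],[[0.1,0,0],[0,0,0],1],[[0.125,0,0],[0,0,0],1]]'

```text
t: 12.35
eef_pos: [0.6166, -0.0175, 0.0093]
tcp_rot: [-3.141, -0.0, 1.573]
wrist_force: [0.5, -1.2, 0.2]
gripper_width: -0.0004
grip_force: 0.2
```

Call:
drive_tool --steps '[[[0.025,0,0],[0,0,0],1],[[0.05,0,0],[0,0,0],1],[[0.075,0,0],[0,0,0],1],[[0.1,0,0],[0,0,0],1],[[0.125,0,0],[0,0,0],1]]'

```text
t: 12.85
eef_pos: [0.6166, 0.0075, 0.0093]
tcp_rot: [-3.142, -0.0, 1.573]
wrist_force: [-0.4, -0.3, -0.2]
gripper_width: 0.0002
grip_force: 0.2
```

```bash
python3 m.py
```

```text
scene [[614.3, 90.2, 106.5, 39.5, 93.2]]
top []
12.95 [0.61656457 0.00774662 0.00926607] [ 0.52139138 -0.05996629  0.30678135]
```

Call:
drive_tool --steps '[[[0.015,0,0],[0,0,0],1],[[0.03,0,0],[0,0,0],1],[[0.045,0,0],[0,0,0],1],[[0.06,0,0],[0,0,0],1],[[0.07,0,0],[0,0,0],1]]'

```text
t: 13.45
eef_pos: [0.6167, 0.0212, 0.0093]
tcp_rot: [3.142, 0.0, 1.573]
wrist_force: [-0.7, -0.8, 1.5]
gripper_width: 0.0
grip_force: 0.3
```

Call:
drive_tool --steps '[[[0.005,0,0],[0,0,0],1],[[0.01,0,0],[0,0,0],1],[[0.015,0,0],[0,0,0],1]]'

```text
t: 13.75
eef_pos: [0.6167, 0.024, 0.0093]
tcp_rot: [3.141, 0.0, 1.573]
wrist_force: [0.1, -0.3, -0.3]
gripper_width: 0.0002
grip_force: 0.4
```

Call:
drive_tool --steps '[[[0.005,0,0],[0,0,0],1],[[0.01,0,0],[0,0,0],1]]'

```text
t: 13.95
eef_pos: [0.6166, 0.026, 0.0093]
tcp_rot: [3.142, 0.0, 1.572]
wrist_force: [0.3, -0.9, 1.2]
gripper_width: -0.0003
grip_force: 0.4
```

```bash
python3 m.py;  python3 - <<'E'
import cv2,glob
f=sorted(glob.glob("pics/scene_1*.png"))[-1]
cv2.imwrite("pics/c7.png",cv2.resize(cv2.imread(f)[200:310,350:530],None,fx=4,fy=4,interpolation=3))
E
```

```text
scene [[614.0, 110.6, 103.5, 36.2, 89.8]]
top []
14.05 [0.61660823 0.02612348 0.0093098 ] [-0.12434792 -0.36923615  0.37582214]
```

View pics/c7.png

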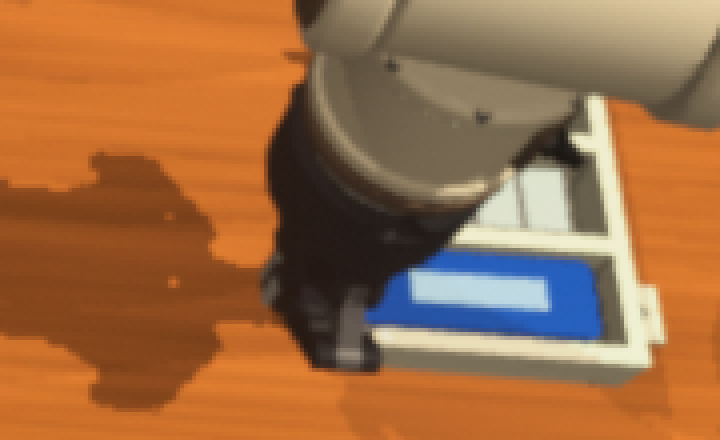

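The case is in the compartment, with its far end at (600,300) in the crop and a few mm of gap to the back wall. I'll continue in small steps until the force rises.

Call:
drive_tool --steps '[[[0.005,0,0],[0,0,0],1],[[0.01,0,0],[0,0,0],1]]'

```text
t: 14.25
eef_pos: [0.6166, 0.028, 0.0093]
tcp_rot: [3.142, 0.0, 1.573]
wrist_force: [-0.4, -0.6, 0.2]
gripper_width: -0.0001
grip_force: 0.4
```

Call:
drive_tool --steps '[[[0.005,0,0],[0,0,0],1],[[0.005,0,0],[0,0,0],1]]'

```text
t: 14.45
eef_pos: [0.6166, 0.0292, 0.0093]
tcp_rot: [3.142, -0.0, 1.573]
wrist_force: [1.0, -0.6, 0.0]
gripper_width: -0.0001
grip_force: 0.1
```

Call:
drive_tool --steps '[[[0.004,0,0],[0,0,0],1],[[0.004,0,0],[0,0,0],1]]'

```text
t: 14.65
eef_pos: [0.6166, 0.0299, 0.0093]
tcp_rot: [-3.142, -0.0, 1.573]
wrist_force: [0.6, 0.3, 0.2]
gripper_width: -0.0001
grip_force: 0.1
```

Call:
drive_tool --steps '[[[0.004,0,0],[0,0,0],1],[[0.004,0,0],[0,0,0],1]]'

```text
t: 14.85
eef_pos: [0.6166, 0.0307, 0.0093]
tcp_rot: [-3.142, -0.0, 1.573]
wrist_force: [0.2, 0.2, 0.2]
gripper_width: -0.0003
grip_force: 0.1
```

Call:
drive_tool --steps '[[[0.004,0,0],[0,0,0],1],[[0.004,0,0],[0,0,0],1]]'

```text
t: 15.05
eef_pos: [0.6165, 0.0315, 0.0092]
tcp_rot: [-3.141, -0.0, 1.573]
wrist_force: [-0.5, -0.1, -0.2]
gripper_width: -0.0004
grip_force: 0.1
```

```bash
python3 m.py
```

```text
scene [[614.0, 116.5, 101.6, 36.1, 89.8]]
top []
15.15 [0.616536   0.03150264 0.00922786] [ 0.17860054 -0.46148503 -0.27608859]
```

Call:
drive_tool --steps '[[[0.004,0,0],[0,0,0],1],[[0.004,0,0],[0,0,0],1]]'

```text
t: 15.35
eef_pos: [0.6165, 0.0323, 0.0093]
tcp_rot: [-3.141, -0.0, 1.573]
wrist_force: [0.0, -0.1, 0.3]
gripper_width: 0.0001
grip_force: 0.1
```

Call:
drive_tool --steps '[[[0.004,0,0],[0,0,0],1],[[0.004,0,0],[0,0,0],1]]'

```text
t: 15.55
eef_pos: [0.6166, 0.0323, 0.0093]
tcp_rot: [3.142, 0.001, 1.573]
wrist_force: [0.4, -4.0, -0.3]
gripper_width: 0.0002
grip_force: 2.1
```

```bash
python3 m.py
```

```text
scene [[614.0, 117.7, 100.5, 36.3, 89.8]]
top []
15.65 [0.61662772 0.03235214 0.00932063] [ 0.34241486 -5.19582028  0.29602899]
```

The force rose to 5 N and the tool stopped, so the case is against the back wall. I'll back off, lift and check.

Call:
drive_tool --steps '[[[-0.03,0,0],[0,0,0],1],[[-0.1,0,0],[0,0,0],1],[[-0.25,0,0],[0,0,0],1],[[-0.25,0,-0.2],[0,0,0],1],[[-0.25,0,-0.4],[0,0,0],1]]'

```text
t: 16.15
eef_pos: [0.6153, -0.0182, 0.0887]
tcp_rot: [-3.138, -0.001, 1.571]
wrist_force: [0.6, -0.8, 0.8]
gripper_width: 0.0001
grip_force: 0.0
```

Call:
drive_tool --steps '[[[-0.2,-0.1,-0.2],[0,0,0],1],[[-0.4,-0.2,-0.4],[0,0,0],1],[[-0.6,-0.3,-0.5],[0,0,0],1],[[-0.8,-0.4,-0.5],[0,0,0],1],[[-0.8,-0.4,-0.5],[0,0,0],1]]'

```text
t: 16.65
eef_pos: [0.536, -0.1819, 0.1914]
tcp_rot: [3.139, 0.003, 1.568]
wrist_force: [0.4, 1.2, -0.0]
gripper_width: -0.0001
grip_force: 0.0
```

```bash
python3 m.py;  python3 - <<'E'
import cv2,glob
f=sorted(glob.glob("pics/scene_1*.png"))[-1]
cv2.imwrite("pics/c8.png",cv2.resize(cv2.imread(f)[140:310,330:530],None,fx=3.5,fy=3.5,interpolation=3))
E
```

```text
scene [[614.3, 105.3, 125.4, 38.0, 91.4]]
top []
16.75 [ 0.53640843 -0.17899585  0.18966254] [-0.05559323  0.6751198   0.66593262]
```

View pics/c8.png

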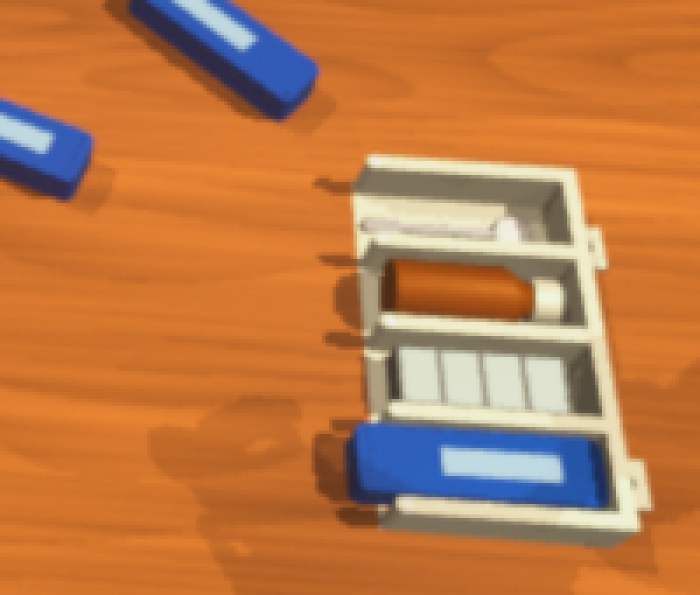

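The case lies flat in the cork compartment. Its far end at (605,470) in the crop is against the back wall, about 15 mm sticks out at (350,465), and the bottle, spoon and pill box are where they were.

```bash
python3 -c "
from rig import ctrl
print(ctrl.job_done())"
```

```text
the job is handed in; nothing more can be done
None
```

The blue case is pushed fully home in the empty compartment, flat against the back wall with about 15 mm showing at the mouth, and the job is handed in; no verdict came back.

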